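# Clear the bench after plating: sort instruments, pen and dish to their places

## Robot

A 6-joint arm with a two-finger parallel gripper is mounted at the origin on a cart in front of the work surface, level with it; the furniture and walls round the work are solid. World frame = base frame: x ahead of the robot, y to its left, z up, the work surface at z = 0. Lengths are in m, angles in degrees, forces in N, time in s.
With the tool pointing down it reaches from about 0.3 to 0.75 m from the base axis. Payload 8.5 kg.
Tool frame: the origin (TCP) lies midway between the tips of the shut fingers; the grasp point (between the pads) lies grasp_offset behind it (grasp_offset is the distance from the TCP to the grasp point, in m); z points along the fingers, y is the line along which they close (so a half turn about z gives the same grasp; the last joint's range is limited). The gripper opens to 85 mm and grips with 20 to 120 N. Pads are 22 mm wide; open, the fingers measure 114 mm over their backs; the gripper's body (76 mm by 85 mm) begins 54 mm behind the grasp point. The pads swing forward as they close: fully open they stand 13 mm farther back than shut.
Start: joints at [-82.638, 21.807, 74.336, -0, 83.858, -12.336], TCP at [0.185, -0.518, 0.231] pointing down, gripper open.
Joint ranges: [-178.18, 178.18], [-50.72, 133.34], [12.68, 142.11], [-81.47, 261.47], [9.98, 163.14], [-165.26, 165.26]. Speed limits (degrees/s): [136.94, 136.94, 180, 180, 180, 180].

## Interface

Orientations are given as a 3x3 rotation matrix whose columns are the frame's x, y, z axes.
In Python, from rig import observe, get_image, camera_params, close_job, grasp_offset gives the robot as it stands.
- The arm moves only by the shell command python3 -m handwheel 'ROWS' [OPENING] [FORCE]. ROWS is JSON, a list of rows, each a list of 2 entries, a list of its own where there are three numbers: the shift along the tool's x, y, z as a fraction of full scale, then the turn, a rotation vector about the tool's x, y, z as a fraction of full scale. In form: [[[dx, dy, dz], [ax, ay, az]], ...]. A call has 1 to 10 rows; each row is the pose to reach, as a shift and turn from the pose commanded when the call began, along the tool's axes at that moment, turning the shorter way round; what a row does not reach only later rows make up. Full scale, the value 1, is 0.5 m for a shift and pi rad for a turn. A row lasts 1/10 s, in which the tool goes at most 50 mm and 8.59 degrees, less where a joint would pass 70% of its speed; a pose out of reach is approached as far as the arm can. A call with a number of a shift or a turn outside -1 to 1 is refused whole. A call with a gripper value outside its range is refused whole. OPENING is the opening, from 0 (shut) to 1 (fully open), set as the call begins (- or left out, the last holds). The fingers move at their own pace and stop on an object; FORCE is the grip in N (left out, the last holds). Time passes only in rows, so rows that repeat a pose let the fingers close. It gives the time, the measured TCP pose, the force, the opening and the grip force at its end, in the units of the state.
- observe(): the state, without advancing time (a new reading comes with each control period).
- get_image(name): name is "side" or "top"; returns (picture, depth): 420x560x3 uint8, red, green, blue; 420x560 float32, m along the optical axis (not along the pixel's ray), 0 where there is no reading.
- camera_params(name): a dict with "K" (3x3 intrinsics, pixels), "R" (3x3) and "t" (3): a world point X has camera coordinates R X + t. Camera axes: x right, y down, z forward; pixel columns grow to the right and rows downward; lengths in m; the calibration is good to about 2 mm. A picture is of the moment at which its call begins. camera_params takes no time and is no camera call.
- close_job(): hands the job in; it is judged then, once.
The state is a dict: "time_s": time; "q": joint angles; "qvel": joint speeds; "joint_efforts": joint torques, N m; "position": TCP position; "tool_rot": TCP orientation; "ft_force": force on the tool from outside, world axes, zero at the start; "wrist_torque": the same for the moment, N m; "grip_width": finger opening in m; "gripper_force": force on a finger pad.
Only numpy, scipy, OpenCV 4.12 (cv2) and the standard library are available. Lean on these libraries where they do the work, as an engineer would, in place of code of your own. Each camera call takes 0.05 s, during which the arm holds its last target. There are 200 camera calls.

## Task

Clear up this bench: lay the two steel instruments (forceps and spatula) in the steel instrument tray with the wire handles, and the marker pen in the large bay of the grey desk tray, beside or on the ball pen there, each lying wholly inside, below the rim. Set the single closed culture dish squarely on top of the column of two where that stands, keeping all dishes level. Do it in any order, and leave the beaker, the timer and the roll of tape where they are.

Things in the scene. Friction and masses are not known exactly. Their poses are not given: they have to be found in the camera images.
- forceps: steel dissecting forceps lying flat, 135 mm long (own y), to be gripped across its middle where it is 12 mm wide, 9 mm high; origin at the middle of its underside
- forceps_end_a (a point): one tip of the forceps (its own -y end, 66 mm from its middle, 4 mm above its underside)
- forceps_end_b (a point): the other tip of the forceps (+y end, 66 mm from its middle, 4 mm above its underside)
- spatula: thin double-ended steel laboratory spatula lying flat, 179 mm long (own y), 12 mm wide, 5 mm high; origin at the middle of its underside
- spatula_end_a (a point): one tip of the spatula (its own -y end, 88 mm from its middle, 2.5 mm above its underside)
- spatula_end_b (a point): the other tip of the spatula (+y end, 88 mm from its middle, 2.5 mm above its underside)
- marker_blue: thick round marker pen with its cap on, lying, 135 mm long (own y), 16 mm across; origin on its skin at mid length, where it rests at the start (it may roll)
- marker_blue_end_a (a point): one tip of the marker_blue (its own -y end, 67.5 mm from its middle, 8 mm above its underside)
- marker_blue_end_b (a point): the other tip of the marker_blue (+y end, 67.5 mm from its middle, 8 mm above its underside)
- loose_dish: the single dish that stands alone on the bench: clear round culture dish with its lid on and pale agar inside, closed, 64 mm across, 15 mm high; origin at the centre of its underside, z up
- column_top: the upper dish of the column of two: clear round culture dish with its lid on and pale agar inside, closed, 64 mm across, 15 mm high; origin at the centre of its underside, z up (30 mm above the bench is the top of the column)
- column_bottom: the lower dish of the column of two: clear round culture dish with its lid on and pale agar inside, closed, 64 mm across, 15 mm high; origin at the centre of its underside, z up
- instrument_tray: stainless steel tray with perforated floor and a small wire handle at each end, undivided, fixed, 240 mm long (own x), 140 wide (own y), 28 high, rim bead to 31, walls and floor 4 mm thick (inside 232 x 132 mm, 24 deep); each handle stands 17 mm out from its end wall, 54 mm wide; origin at the centre of its underside
- instrument_floor (a point): centre of the upper face of the instrument tray's floor, 4 mm above the bench; axes as the tray's
- pen_tray: grey plastic desk tray, no handles, fixed, 240 mm long (own x), 140 wide (own y), 28 high, rim bead to 30, walls and floor 4 mm thick; a 4 mm cross wall parts it into the large pen bay (at -x, inside 179 x 132 mm, 24 deep; a fixed ball pen, 9 mm high, lies along its -y wall, to y = -50 mm) and a small end compartment with a 27 mm high stopper; origin at the centre of its underside
- pen_bay (a point): centre of the upper face of the floor of the pen bay (26.5 mm towards -x of the tray's centre, 4 mm above the bench); axes as the tray's
- beaker: clear empty glass beaker, 55 mm across, 70 mm high, standing; a bystander; origin at the centre of its underside
- timer: flat bench timer with buttons, 58 x 66 x 16 mm; a bystander; origin at the centre of its underside
- tape_roll: roll of beige tape lying flat, 100 mm across, 25 mm high; a bystander; origin at the centre of its underside
Things that resemble listed ones, but are neither listed nor needed, are in the scene too. What is shaped like the spatula but blue is not meant.

How it is judged (in metres and radians):
At the end, for the whole second after the job is handed in: Both tips of each instrument are inside the instrument tray and of the marker inside the pen bay, below the rim; the three dishes form one column, each within 10 mm of centre on the next and level within 0.1 rad; its lowest dish has moved under 30 mm; all at rest (x of forceps_end_a in the frame of instrument_floor between -0.118 and 0.118 m and y of forceps_end_a in the frame of instrument_floor between -0.068 and 0.068 m and z of each of forceps_end_a, forceps_end_b, spatula_end_a, spatula_end_b in the frame of instrument_floor below 0.024 m and x of forceps_end_b in the frame of instrument_floor between -0.118 and 0.118 m and y of forceps_end_b in the frame of instrument_floor between -0.068 and 0.068 m and linear speed of each of forceps, spatula, marker_blue, loose_dish below 0.03 m/s and x of spatula_end_a in the frame of instrument_floor between -0.118 and 0.118 m and y of spatula_end_a in the frame of instrument_floor between -0.068 and 0.068 m and x of spatula_end_b in the frame of instrument_floor between -0.118 and 0.118 m and y of spatula_end_b in the frame of instrument_floor between -0.068 and 0.068 m and x of marker_blue_end_a in the frame of pen_bay between -0.091 and 0.091 m and y of marker_blue_end_a in the frame of pen_bay between -0.068 and 0.068 m and z of each of marker_blue_end_a, marker_blue_end_b in the frame of pen_bay below 0.024 m and x of marker_blue_end_b in the frame of pen_bay between -0.091 and 0.091 m and y of marker_blue_end_b in the frame of pen_bay between -0.068 and 0.068 m and horizontal distance between loose_dish and column_top below 0.01 m and z of loose_dish in the frame of column_top between 0.012 and 0.018 m and horizontal distance between column_top and column_bottom below 0.01 m and z of column_top in the frame of column_bottom between 0.012 and 0.018 m and angle between each of loose_dish, column_bottom, column_top's own z axis and vertical below 0.1 rad and distance of column_bottom from where it was at the start of the episode below 0.03 m); the robot touches nothing.
It fails at once if the beaker is shifted by more than 30 mm or tipped (distance of beaker from where it was at the start of the episode above 0.03 m or angle between beaker's own z axis and vertical above 0.4 rad).
It fails at once if the timer is shifted by more than 30 mm or tipped (distance of timer from where it was at the start of the episode above 0.03 m or angle between timer's own z axis and vertical above 0.4 rad).
It fails at once if the roll of tape is shifted by more than 30 mm or tipped (distance of tape_roll from where it was at the start of the episode above 0.03 m or angle between tape_roll's own z axis and vertical above 0.4 rad).
It fails at once if a culture dish is tilted by more than about 30 degrees (angle between any of loose_dish, column_top, column_bottom's own z axis and vertical above 0.5 rad).
It also fails if it takes over 72 s, if anything falls off the work surface, if the arm or the gripper's body presses on something with over 40 N, if the wrist force passes 120 N, or if a joint passes its speed limit or range.

## Working session

There is one attempt and no reset: what is moved stays moved. The work goes in short steps, Python scripts to look and compute and a shell command to move; the robot and the scene stay as the last step left them, time stands still between calls to the robot, and variables do not carry over. Pictures are saved under pics/ and viewed, at most 10 in all, crops included, and the job is handed in when it is done.

```bash
mkdir -p pics; cat > h.py <<'E'
import numpy as np, cv2
from rig import *
def grab(name,fn=None):
    im,d=get_image(name)
    if fn: cv2.imwrite(fn,im[:,:,::-1])
    np.savez(f'/tmp/{name}.npz',im=im,d=d); return im,d
def ray(name,uv,z):
    c=camera_params(name);K,R,t=[np.array(c[k]) for k in('K','R','t')]
    uv=np.atleast_2d(uv).astype(float)
    r=(R.T@np.linalg.inv(K)@np.c_[uv,np.ones(len(uv))].T).T
    o=-R.T@t
    return o+r*((z-o[2])/r[:,2])[:,None]
def cloud(name,d):
    c=camera_params(name);K,R,t=[np.array(c[k]) for k in('K','R','t')]
    v,u=np.indices(d.shape)
    p=np.stack([(u-K[0,2])/K[0,0]*d,(v-K[1,2])/K[1,1]*d,d],-1)
    return (p-t)@R
E
python3 - <<'E'
from h import *
for n in('top','side'):
    grab(n,f'pics/{n}0.png'); c=camera_params(n); print(n,np.round(np.array(c['K']),1).tolist(),np.round(-np.array(c['R']).T@np.array(c['t']),3))
print(grasp_offset,np.round(observe()['tool_rot'],3).tolist(),observe()['time_s'])
E
```

```text
top [[522.7, 0.0, 270.3], [0.0, 522.7, 208.1], [0.0, 0.0, 1.0]] [0.426 0.122 1.725]
side [[428.3, 0.0, 276.0], [0.0, 428.3, 205.1], [0.0, 0.0, 1.0]] [0.138 1.121 0.657]
0.0187 [[0.941, 0.337, -0.0], [0.337, -0.941, 0.001], [0.0, -0.001, -1.0]] 0.1
```

View pics/top0.png

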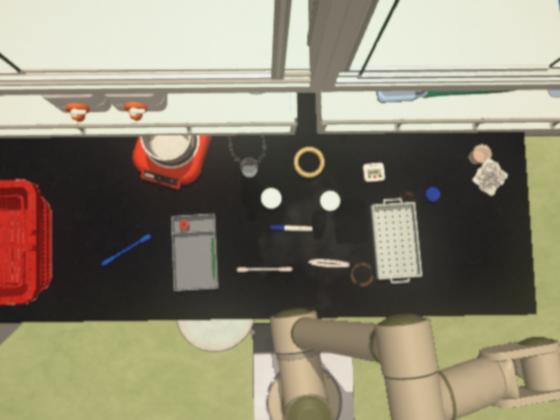

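View pics/side0.png

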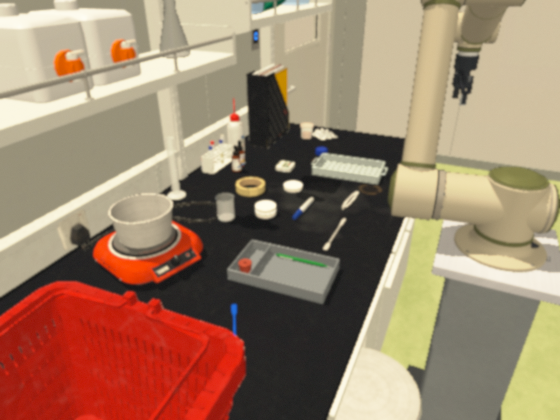

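The top view shows the spatula at (265,268), forceps (329,263), marker (292,228), dishes (271,198) and (330,200), pen tray (195,252) and instrument tray (397,241). In the side view the dish at (265,209) looks taller, so that is the column. Next I'll measure.

```bash
python3 - <<'E'
from h import *
z=np.load('/tmp/top.npz');im=z['im'];d=z['d'];hsv=cv2.cvtColor(im,cv2.COLOR_RGB2HSV)
P=cloud('top',d)
def blob(name,box,h,thr=75,inr=None):
    u0,v0,u1,v1=box
    m=(im[v0:v1,u0:u1].max(2)>thr).astype(np.uint8)
    n,l,s,c=cv2.connectedComponentsWithStats(m)
    k=1+np.argmax(s[1:,4]);vv,uu=np.nonzero(l==k);uv=np.c_[uu+u0,vv+v0]
    X=ray('top',uv,h)[:,:2]
    r=cv2.minAreaRect(X.astype(np.float32)*1000)
    mean=X.mean(0);w,V=np.linalg.eigh(np.cov((X-mean).T));ax=V[:,1]
    pr=(X-mean)@ax
    mid=mean+ax*(pr.max()+pr.min())/2
    print(name,'n',len(uv),'rect c',np.round(r[0],1),'size',np.round(r[1],1),'ang',round(r[2],1),'| pca mid',np.round(mid*1000,1),'ang',round(np.degrees(np.arctan2(ax[1],ax[0])),1),'len',round(np.ptp(pr)*1000,1),'depth z med',np.round(np.median(P[uv[:,1],uv[:,0],2]),4))
blob('spatula',(230,258,300,278),.003)
blob('forceps',(302,252,350,274),.006)
blob('marker',(262,218,320,238),.008)
blob('dishL',(255,183,287,213),.028)
blob('dishR',(314,186,346,215),.013)
blob('itray',(360,190,430,290),.03)
blob('ptray',(165,205,222,297),.03)
blob('beaker',(238,155,262,182),.07,50)
blob('tape',(290,143,329,182),.025)
blob('ring',(345,258,376,290),.0,40)
blob('timer',(358,158,390,186),.016)
# marker
E
```

```text
spatula n 277 rect c [420.6 120.4] size [183.2  19.5] ang 89.2 | pca mid [421.6 120.3] ang 89.7 len 183.3 depth z med 0.0022
forceps n 347 rect c [438.7 -91.1] size [134.5  29.3] ang 89.2 | pca mid [438.1 -91.1] ang 85.3 len 135.2 depth z med 0.0043
marker n 272 rect c [555.1  29.7] size [138.4  23.1] ang 89.2 | pca mid [555.1  29.7] ang 87.1 len 138.6 depth z med 0.0104
dishL n 397 rect c [651.3  96.2] size [68.8 72.6] ang 89.3 | pca mid [652.6  95.6] ang -162.2 len 74.0 depth z med 0.0288
dishR n 392 rect c [642.5 -99. ] size [69.8 70. ] ang 89.3 | pca mid [643.8 -99.5] ang 154.9 len 73.7 depth z med 0.0143
itray n 3772 rect c [ 508.6 -309.7] size [280.  152.7] ang 2.8 | pca mid [ 508.5 -309.7] ang -176.8 len 280.0 depth z med 0.0052
ptray n 3413 rect c [479.2 345.1] size [244.6 144.7] ang 2.5 | pca mid [479.2 345.1] ang -177.5 len 244.6 depth z med 0.0054
beaker n 473 rect c [748.7 162.9] size [74.1 75.1] ang 89.3 | pca mid [752.5 163.8] ang 166.7 len 82.4 depth z med 0.0045
tape n 534 rect c [772.  -31.4] size [103.  104.3] ang 89.3 | pca mid [771.9 -31.7] ang 161.4 len 108.8 depth z med 0.0173
ring n 992 rect c [ 401.6 -194.5] size [ 99.  102.5] ang 88.3 | pca mid [ 401.6 -194.4] ang 158.0 len 130.4 depth z med 0.0005
timer n 441 rect c [ 736.9 -247.7] size [67.6 75.9] ang 5.1 | pca mid [ 736.7 -247.7] ang 91.1 len 76.4 depth z med 0.0131
```

```bash
cat > to.py <<'E'
import sys
from h import *
from scipy.spatial.transform import Rotation as Ro
# args: mm x y z theta ; shift/turn from the present pose, as fractions
a=np.array(sys.argv[1:],float).reshape(-1,4); o=observe()
R=np.array(o['tool_rot']);p=np.array(o['position'])
print('t',o['time_s'],'p',np.round(p*1000,1),'th',round(np.degrees(np.arctan2(R[1,0],R[0,0])),1),'w',np.round(o['grip_width'],4),'gf',np.round(o['gripper_force'],1),'q',np.round(o['q']),'f',np.round(o['ft_force'],1))
for x,y,z,th in a:
    c,s=np.cos(np.radians(th)),np.sin(np.radians(th))
    G=np.array([[c,s,0],[s,-c,0],[0,0,-1]])
    print(np.round(R.T@(np.array([x,y,z])/1000-p)/.5,4).tolist(),np.round(Ro.from_matrix(R.T@G).as_rotvec()/np.pi,4).tolist())
E
python3 to.py 438 -91 100 85.3 438 -91 2 85.3
python3 - <<'E'
from h import *
z=np.load('/tmp/top.npz');P=cloud('top',z['d'])
for u in(150,250,350,450): print([np.round(P[v,u],2).tolist() for v in(80,95,110,125,132,140)])
E
```

```text
t 0.1 p [ 185.4 -517.6  230.8] th 19.7 w 0.0854 gf 0.0 q [-83.  22.  74.  -0.  84. -12.] f [ 0.1  0.5 -0.3]
[0.7632, -0.6326, 0.2626] [-0.0003, -0.0003, -0.3644]
[0.7632, -0.6323, 0.4586] [-0.0003, -0.0003, -0.3644]
[[0.75, 0.31, 0.85], [0.82, 0.37, 0.58], [0.81, 0.39, 0.48], [0.77, 0.39, 0.51], [0.76, 0.4, 0.46], [0.84, 0.48, 0.07]]
[[0.75, 0.14, 0.85], [0.86, 0.15, 0.45], [0.82, 0.15, 0.46], [0.76, 0.15, 0.51], [0.76, 0.15, 0.46], [0.85, 0.16, 0.0]]
[[0.75, -0.03, 0.85], [0.82, -0.09, 0.54], [0.79, -0.09, 0.54], [0.75, -0.08, 0.54], [0.74, -0.09, 0.52], [0.85, -0.18, -0.0]]
[[0.75, -0.21, 0.85], [0.82, -0.31, 0.56], [0.79, -0.32, 0.54], [0.75, -0.32, 0.54], [0.74, -0.33, 0.51], [0.85, -0.52, -0.0]]
```

```bash
python3 -m handwheel '[[[0.763,-0.633,0.263],[0,0,-0.364]],[[0.763,-0.633,0.263],[0,0,-0.364]],[[0.763,-0.633,0.263],[0,0,-0.364]],[[0.763,-0.633,0.263],[0,0,-0.364]],[[0.763,-0.633,0.263],[0,0,-0.364]],[[0.763,-0.633,0.263],[0,0,-0.364]],[[0.763,-0.633,0.263],[0,0,-0.364]],[[0.763,-0.633,0.263],[0,0,-0.364]],[[0.763,-0.633,0.263],[0,0,-0.364]],[[0.763,-0.633,0.263],[0,0,-0.364]]]' 0.45 40; python3 to.py 438 -91 50 85.3 438 -91 2 85.3
```

```text
time_s: 1.1
position: [0.4322, -0.1, 0.1026]
tool_rot: [[0.083, 0.997, 0.0], [0.997, -0.083, -0.0], [-0.0, 0.0, -1.0]]
ft_force: [0.3, -0.0, -0.0]
grip_width: 0.0387
gripper_force: 0.0
t 1.1 p [ 432.2 -100.   102.6] th 85.2 w 0.0387 gf 0.0 q [-28.  20. 102.  -0.  58. -24.] f [ 0.3 -0.  -0. ]
[0.019, 0.0101, 0.1052] [0.0, 0.0, -0.0005]
[0.019, 0.0101, 0.2012] [0.0, 0.0, -0.0005]
```

```bash
python3 -m handwheel '[[[0,0,0],[0,0,0]],[[0,0,0],[0,0,0]]]'>/dev/null; python3 to.py 438 -91 50 85.3 438 -91 2 85.3
```

```text
t 1.3 p [ 431.6 -101.1  102.8] th 85.4 w 0.0386 gf 0.0 q [-29.  20. 102.  -0.  58. -24.] f [ 0.8 -0.7 -0. ]
[0.021, 0.0112, 0.1055] [-0.0003, -0.0001, 0.0004]
[0.021, 0.0113, 0.2015] [-0.0003, -0.0001, 0.0004]
```

```bash
python3 -m handwheel '[[[0.021,0.011,0.1],[0,0,0]],[[0.021,0.011,0.15],[0,0,0]],[[0.021,0.011,0.19],[0,0,0]],[[0.021,0.011,0.201],[0,0,0]],[[0.021,0.011,0.201],[0,0,0]],[[0.021,0.011,0.201],[0,0,0]]]' && python3 -m handwheel '[[[0,0,0],[0,0,0]],[[0,0,0],[0,0,0]],[[0,0,0],[0,0,0]],[[0,0,0],[0,0,0]],[[0,0,0],[0,0,0]]]' 0 40; python3 to.py 438 -91 90 85.3 508.6 -281 90 2.9
```

```text
time_s: 1.9
position: [0.4383, -0.0928, 0.0035]
tool_rot: [[0.085, 0.996, 0.001], [0.996, -0.085, -0.001], [-0.001, 0.002, -1.0]]
ft_force: [0.3, -0.6, 0.3]
grip_width: 0.0384
gripper_force: 0.0
time_s: 2.4
position: [0.4383, -0.0922, 0.0036]
tool_rot: [[0.083, 0.997, 0.002], [0.997, -0.083, -0.001], [-0.001, 0.002, -1.0]]
ft_force: [-1.4, -1.3, 6.7]
grip_width: 0.0114
gripper_force: 39.2
t 2.4 p [438.3 -92.2   3.6] th 85.2 w 0.0114 gf 39.2 q [-27.  31. 107.  -0.  42. -22.] f [-1.4 -1.3  6.7]
[0.0022, -0.0005, -0.1728] [0.0005, 0.0003, -0.0004]
[-0.3647, 0.1718, -0.1722] [0.0006, -0.0001, 0.4574]
```

```bash
python3 -m handwheel '[[[0,0,-0.08],[0,0,0]],[[0,0,-0.17],[0,0,0]],[[-0.365,0.17,-0.172],[0,0,0.457]],[[-0.365,0.17,-0.172],[0,0,0.457]],[[-0.365,0.17,-0.172],[0,0,0.457]],[[-0.365,0.17,-0.172],[0,0,0.457]],[[-0.365,0.17,-0.172],[0,0,0.457]],[[-0.365,0.17,-0.172],[0,0,0.457]],[[-0.365,0.17,-0.172],[0,0,0.457]],[[-0.365,0.17,-0.172],[0,0,0.457]]]' && python3 -m handwheel '[[[0,0,0],[0,0,0.08]],[[0,0,0],[0,0,0.08]],[[0,0,0],[0,0,0.08]],[[0,0,0],[0,0,0.08]]]' >/dev/null;  python3 to.py 507 -281 40 2.9 507 -281 8.5 2.9
```

```text
time_s: 3.4
position: [0.5073, -0.2809, 0.089]
tool_rot: [[0.961, 0.277, 0.0], [0.277, -0.961, -0.0], [0.0, 0.0, -1.0]]
ft_force: [0.2, 0.1, -0.6]
grip_width: 0.0115
gripper_force: 39.5
t 3.8 p [ 507.4 -280.8   88.9] th 2.2 w 0.0116 gf 39.5 q [-41.  33.  81.  -0.  66.  47.] f [ 1.3 -0.8 -0.2]
[-0.0008, 0.0003, 0.0978] [0.0001, -0.0001, -0.0037]
[-0.0008, 0.0003, 0.1608] [0.0001, -0.0001, -0.0037]
```

```bash
python3 -m handwheel '[[[0,0,0.08],[0,0,-0.004]],[[0,0,0.13],[0,0,-0.004]],[[0,0,0.15],[0,0,-0.004]],[[0,0,0.161],[0,0,-0.004]],[[0,0,0.161],[0,0,-0.004]],[[0,0,0.161],[0,0,-0.004]]]' && python3 -m handwheel '[[[0,0,0],[0,0,0]],[[0,0,0],[0,0,0]],[[0,0,0],[0,0,0]],[[0,0,0],[0,0,0]],[[0,0,-0.08],[0,0,0]],[[0,0,-0.18],[0,0,0]],[[0,0,-0.18],[0,0,0]]]' 0.4;  python3 to.py 421 120.4 90 89.5
```

```text
time_s: 4.4
position: [0.5079, -0.2813, 0.0092]
tool_rot: [[0.999, 0.049, 0.002], [0.049, -0.999, -0.001], [0.001, 0.001, -1.0]]
ft_force: [0.3, -1.2, -0.8]
grip_width: 0.0113
gripper_force: 39.5
time_s: 5.1
position: [0.5097, -0.2827, 0.1043]
tool_rot: [[0.999, 0.049, 0.009], [0.049, -0.999, -0.008], [0.008, 0.008, -1.0]]
ft_force: [0.7, -0.6, 0.8]
grip_width: 0.0344
gripper_force: 0.0
t 5.1 p [ 509.7 -282.7  104.3] th 2.8 w 0.0344 gf 0.0 q [-41.  32.  80.   0.  67.  47.] f [ 0.7 -0.6  0.8]
[-0.1381, -0.814, 0.0209] [0.0041, -0.0002, -0.4817]
```

```bash
python3 -m handwheel '[[[-0.138,-0.814,0.02],[0,0,-0.482]],[[-0.138,-0.814,0.02],[0,0,-0.482]],[[-0.138,-0.814,0.02],[0,0,-0.482]],[[-0.138,-0.814,0.02],[0,0,-0.482]],[[-0.138,-0.814,0.02],[0,0,-0.482]],[[-0.138,-0.814,0.02],[0,0,-0.482]],[[-0.138,-0.814,0.02],[0,0,-0.482]],[[-0.138,-0.814,0.02],[0,0,-0.482]],[[-0.138,-0.814,0.02],[0,0,-0.482]],[[-0.138,-0.814,0.02],[0,0,-0.482]]]' >/dev/null && python3 -m handwheel '[[[0,0,0],[0,0,0]],[[0,0,0],[0,0,0]],[[0,0,0],[0,0,0]]]' 0.4 >/dev/null;  python3 to.py 421 120.4 40 89.5 421 120.4 1 89.5
```

```text
t 6.4 p [418.8 121.9  88.1] th 88.5 w 0.0341 gf 0.0 q [  1.  21. 104.   0.  55.   2.] f [-0.2  1.1 -0.2]
[-0.0029, 0.0044, 0.0961] [0.0, -0.0, -0.0055]
[-0.0029, 0.0044, 0.1741] [0.0, -0.0, -0.0055]
```

```bash
python3 -m handwheel '[[[-0.003,0.004,0.08],[0,0,-0.005]],[[-0.003,0.004,0.13],[0,0,-0.005]],[[-0.003,0.004,0.165],[0,0,-0.005]],[[-0.003,0.004,0.175],[0,0,-0.005]],[[-0.003,0.004,0.175],[0,0,-0.005]],[[-0.003,0.004,0.175],[0,0,-0.005]]]' && python3 -m handwheel '[[[0,0,0],[0,0,0]],[[0,0,0],[0,0,0]],[[0,0,0],[0,0,0]],[[0,0,0],[0,0,0]],[[0,0,0],[0,0,0]]]' 0 40; python3 to.py  421 120.4 90 89.5 510 -337.6 90 2.9
```

```text
time_s: 7.0
position: [0.4212, 0.1206, 0.0012]
tool_rot: [[0.008, 1.0, 0.001], [1.0, -0.008, 0.0], [0.0, 0.001, -1.0]]
ft_force: [0.0, -0.5, 0.5]
grip_width: 0.0345
gripper_force: 0.0
time_s: 7.5
position: [0.4211, 0.1207, 0.0013]
tool_rot: [[0.007, 1.0, 0.002], [1.0, -0.007, -0.0], [-0.0, 0.002, -1.0]]
ft_force: [-0.6, -1.2, 5.2]
grip_width: 0.0093
gripper_force: 39.2
t 7.5 p [421.1 120.7   1.3] th 89.6 w 0.0093 gf 39.2 q [  0.  31. 109.  -0.  40.   1.] f [-0.6 -1.2  5.2]
[-0.0007, 0.0001, -0.1773] [0.0005, 0.0, 0.0007]
[-0.9155, 0.1842, -0.177] [0.0004, -0.0004, 0.4818]
```

```bash
python3 -m handwheel '[[[0,0,-0.08],[0,0,0]],[[0,0,-0.17],[0,0,0]],[[-0.916,0.184,-0.177],[0,0,0.482]],[[-0.916,0.184,-0.177],[0,0,0.482]],[[-0.916,0.184,-0.177],[0,0,0.482]],[[-0.916,0.184,-0.177],[0,0,0.482]],[[-0.916,0.184,-0.177],[0,0,0.482]],[[-0.916,0.184,-0.177],[0,0,0.482]],[[-0.916,0.184,-0.177],[0,0,0.482]],[[-0.916,0.184,-0.177],[0,0,0.482]]]' >/dev/null;  python3 to.py 510 -337.6 90 2.9
```

```text
t 8.5 p [ 496.8 -274.    89. ] th 20.5 w 0.0091 gf 39.3 q [-41.  31.  84.   0.  65.  29.] f [ 0.3 -0.7 -0.5]
[-0.0198, 0.1283, -0.0019] [0.0001, -0.0001, 0.0977]
```

```bash
python3 -m handwheel '[[[-0.02,0.128,-0.002],[0,0,0.098]],[[-0.02,0.128,-0.002],[0,0,0.098]],[[-0.02,0.128,-0.002],[0,0,0.098]],[[-0.02,0.128,-0.002],[0,0,0.098]],[[-0.02,0.128,-0.002],[0,0,0.098]]]' >/dev/null;  python3 to.py 510 -337.6 40 2.9 510 -337.6 6 2.9
```

```text
t 9.0 p [ 510.2 -333.8   89.8] th 3.4 w 0.0092 gf 39.3 q [-44.  35.  76.   0.  69.  42.] f [-0.1 -0.3  0.3]
[-0.0009, 0.0076, 0.0996] [-0.0002, 0.0001, 0.003]
[-0.0009, 0.0077, 0.1676] [-0.0002, 0.0001, 0.003]
```

```bash
python3 -m handwheel '[[[0,0.005,0.08],[0,0,0.002]],[[0,0.005,0.13],[0,0,0.002]],[[0,0.005,0.155],[0,0,0.002]],[[0,0.005,0.168],[0,0,0.002]],[[0,0.005,0.168],[0,0,0.002]],[[0,0.005,0.168],[0,0,0.002]]]' && python3 -m handwheel '[[[0,0,0],[0,0,0]],[[0,0,0],[0,0,0]],[[0,0,0],[0,0,0]],[[0,0,0],[0,0,0]],[[0,0,-0.08],[0,0,0]],[[0,0,-0.18],[0,0,0]],[[0,0,-0.18],[0,0,0]]]' 0.4;  python3 to.py 555 29.7 90 87
```

```text
time_s: 9.6
position: [0.5111, -0.3378, 0.0067]
tool_rot: [[0.999, 0.051, 0.001], [0.051, -0.999, -0.001], [0.001, 0.001, -1.0]]
ft_force: [0.5, 0.5, 0.7]
grip_width: 0.009
gripper_force: 39.3
time_s: 10.3
position: [0.5127, -0.3398, 0.1021]
tool_rot: [[0.999, 0.05, 0.009], [0.05, -0.999, -0.008], [0.008, 0.009, -1.0]]
ft_force: [-0.9, -0.7, 0.6]
grip_width: 0.0343
gripper_force: 0.0
t 10.3 p [ 512.7 -339.8  102.1] th 2.9 w 0.0343 gf 0.0 q [-45.  34.  75.   0.  70.  43.] f [-0.9 -0.7  0.6]
[0.1214, -0.734, 0.0188] [0.0042, -0.0001, -0.4673]
```

```bash
python3 -m handwheel '[[[0.12,-0.734,0.02],[0,0,-0.467]],[[0.12,-0.734,0.02],[0,0,-0.467]],[[0.12,-0.734,0.02],[0,0,-0.467]],[[0.12,-0.734,0.02],[0,0,-0.467]],[[0.12,-0.734,0.02],[0,0,-0.467]],[[0.12,-0.734,0.02],[0,0,-0.467]],[[0.12,-0.734,0.02],[0,0,-0.467]],[[0.12,-0.734,0.02],[0,0,-0.467]],[[0.12,-0.734,0.02],[0,0,-0.467]],[[0.12,-0.734,0.02],[0,0,-0.467]]]' 0.5 >/dev/null && python3 -m handwheel '[[[0,0,0],[0,0,0]],[[0,0,0],[0,0,0]],[[0,0,0],[0,0,0]]]' >/dev/null;  python3 to.py 555 29.7 40 87 555 29.7 2 87
```

```text
t 11.6 p [552.   31.6  85.5] th 86.8 w 0.0425 gf 0.0 q [-9. 31. 86.  0. 63. -6.] f [-0.   0.7 -0.3]
[-0.0034, 0.0062, 0.0911] [-0.0, -0.0, -0.0012]
[-0.0034, 0.0062, 0.1671] [-0.0, -0.0, -0.0012]
```

```bash
python3 -m handwheel '[[[-0.003,0.006,0.08],[0,0,0]],[[-0.003,0.006,0.13],[0,0,0]],[[-0.003,0.006,0.155],[0,0,0]],[[-0.003,0.006,0.167],[0,0,0]],[[-0.003,0.006,0.167],[0,0,0]],[[-0.003,0.006,0.167],[0,0,0]]]' && python3 -m handwheel '[[[0,0,0],[0,0,0]],[[0,0,0],[0,0,0]],[[0,0,0],[0,0,0]],[[0,0,0],[0,0,0]],[[0,0,0],[0,0,0]]]' 0 40; python3 to.py  452.7 344 90 2.5
```

```text
time_s: 12.2
position: [0.5556, 0.03, 0.0031]
tool_rot: [[0.054, 0.999, 0.002], [0.999, -0.054, -0.0], [-0.0, 0.002, -1.0]]
ft_force: [0.7, -0.1, 0.1]
grip_width: 0.0425
gripper_force: 0.0
time_s: 12.7
position: [0.5553, 0.0301, 0.0031]
tool_rot: [[0.053, 0.999, 0.002], [0.999, -0.053, -0.0], [-0.0, 0.002, -1.0]]
ft_force: [-1.0, 0.7, 5.4]
grip_width: 0.0141
gripper_force: 39.0
t 12.7 p [555.3  30.1   3.1] th 86.9 w 0.0141 gf 39.0 q [-9. 38. 90. -0. 52. -6.] f [-1.   0.7  5.4]
[0.6159, -0.2383, -0.1743] [0.0004, -0.0003, 0.4691]
```

```bash
python3 -m handwheel '[[[0,0,-0.08],[0,0,0]],[[0,0,-0.17],[0,0,0]],[[0.616,-0.238,-0.175],[0,0,0.469]],[[0.616,-0.238,-0.175],[0,0,0.469]],[[0.616,-0.238,-0.175],[0,0,0.469]],[[0.616,-0.238,-0.175],[0,0,0.469]],[[0.616,-0.238,-0.175],[0,0,0.469]],[[0.616,-0.238,-0.175],[0,0,0.469]],[[0.616,-0.238,-0.175],[0,0,0.469]],[[0.616,-0.238,-0.175],[0,0,0.469]]]' >/dev/null; python3 -m handwheel '[[[0,0,0],[0,0,0.09]],[[0,0,0],[0,0,0.09]],[[0,0,0],[0,0,0.09]],[[0,0,0],[0,0,0.09]]]' >/dev/null;  python3 to.py  452.7 344 90 2.5  452.7 344 8 2.5
```

```text
t 14.1 p [452.6 344.   89.8] th 7.4 w 0.0139 gf 39.4 q [ 25.  32.  83.   0.  65. 108.] f [ 0.3  0.5 -0.3]
[0.0001, 0.0, -0.0003] [-0.0, -0.0001, 0.0274]
[0.0001, 0.0001, 0.1637] [-0.0, -0.0001, 0.0274]
```

```bash
python3 -m handwheel '[[[0,0,0.08],[0,0,0.027]],[[0,0,0.13],[0,0,0.027]],[[0,0,0.15],[0,0,0.027]],[[0,0,0.164],[0,0,0.027]],[[0,0,0.164],[0,0,0.027]],[[0,0,0.164],[0,0,0.027]]]' && python3 -m handwheel '[[[0,0,0],[0,0,0]],[[0,0,0],[0,0,0]],[[0,0,0],[0,0,0]],[[0,0,0],[0,0,0]],[[0,0,-0.08],[0,0,0]],[[0,0,-0.18],[0,0,0]],[[0,0,-0.18],[0,0,0]],[[0,0,-0.18],[0,0,0]]]' 0.5;  python3 to.py 643.4 -99.9 90 60
python3 - <<'E'
from h import *
grab('top');grab('side')
E
```

```text
time_s: 14.7
position: [0.4532, 0.3443, 0.0085]
tool_rot: [[0.999, 0.042, 0.002], [0.042, -0.999, 0.001], [0.002, -0.001, -1.0]]
ft_force: [-0.6, -0.4, 0.0]
grip_width: 0.0141
gripper_force: 39.4
time_s: 15.5
position: [0.4529, 0.3442, 0.0985]
tool_rot: [[0.999, 0.042, 0.002], [0.042, -0.999, 0.001], [0.002, -0.001, -1.0]]
ft_force: [-0.2, -0.6, -0.3]
grip_width: 0.0424
gripper_force: 0.0
t 15.5 p [452.9 344.2  98.5] th 2.4 w 0.0424 gf 0.0 q [ 25.  31.  83.   0.  66. 113.] f [-0.2 -0.6 -0.3]
[0.3438, 0.9033, 0.0169] [0.0001, -0.0008, -0.3201]
```

```bash
python3 -m handwheel '[[[0.344,0.903,0.017],[0,0,0]],[[0.344,0.903,0.017],[0,0,0]],[[0.344,0.903,0.017],[0,0,0]],[[0.344,0.903,0.017],[0,0,0]],[[0.344,0.903,0.017],[0,0,0]],[[0.344,0.903,0.017],[0,0,0]],[[0.344,0.903,0.017],[0,0,0]],[[0.344,0.903,0.017],[0,0,0]],[[0.344,0.903,0.017],[0,0,0]],[[0.344,0.903,0.017],[0,0,0]]]' 1 30 >/dev/null; python3 -m handwheel '[[[0,0,0],[0,0,0]],[[0,0,0],[0,0,0]],[[0,0,0],[0,0,0]],[[0,0,0],[0,0,0]]]' ; python3 to.py 643.4 -99.9 60 2.4 643.4 -99.9 -1 2.4
python3 - <<'E'
from h import *
im=np.load('/tmp/top.npz')['im'][150:300,160:430]
cv2.imwrite('pics/t1.png',cv2.resize(im,None,fx=2.9,fy=2.9,interpolation=2)[:,:,::-1])
E
```

```text
time_s: 17.0
position: [0.6428, -0.0985, 0.0889]
tool_rot: [[0.999, 0.043, -0.001], [0.043, -0.999, 0.0], [-0.001, -0.0, -1.0]]
ft_force: [0.2, -0.3, -0.1]
grip_width: 0.0855
gripper_force: 0.0
t 17.0 p [642.8 -98.5  88.9] th 2.5 w 0.0855 gf 0.0 q [-19.  39.  69.   0.  73.  68.] f [ 0.2 -0.3 -0.1]
[0.0012, 0.0028, 0.0578] [-0.0001, 0.0003, 0.0003]
[0.0013, 0.0029, 0.1798] [-0.0001, 0.0003, 0.0003]
```

View pics/t1.png

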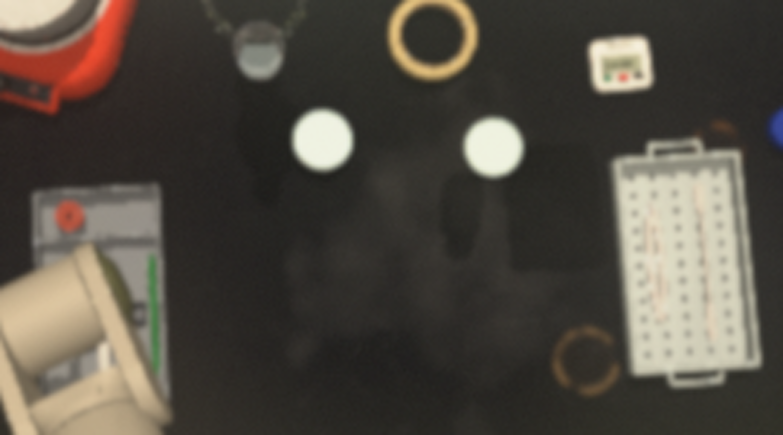

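The crop shows both instruments lying lengthwise in the steel tray, forceps near (655,265) and spatula near (708,265). The pen bay is hidden by the arm. Next is the dish.

```bash
python3 -m handwheel '[[[0.001,0.003,0.08],[0,0,0]],[[0.001,0.003,0.13],[0,0,0]],[[0.001,0.003,0.16],[0,0,0]],[[0.001,0.003,0.18],[0,0,0]],[[0.001,0.003,0.18],[0,0,0]],[[0.001,0.003,0.18],[0,0,0]]]' && python3 -m handwheel '[[[0,0,0],[0,0,0]],[[0,0,0],[0,0,0]],[[0,0,0],[0,0,0]],[[0,0,0],[0,0,0]],[[0,0,0],[0,0,0]]]' 0 30; python3 to.py  643.4 -99.9 70 2.4
```

```text
time_s: 17.6
position: [0.6443, -0.1014, 0.0002]
tool_rot: [[0.999, 0.042, 0.002], [0.042, -0.999, -0.001], [0.002, 0.001, -1.0]]
ft_force: [0.8, 0.6, -0.3]
grip_width: 0.0851
gripper_force: 0.0
time_s: 18.1
position: [0.6443, -0.1015, 0.0005]
tool_rot: [[0.999, 0.041, 0.002], [0.041, -0.999, -0.0], [0.002, 0.001, -1.0]]
ft_force: [-0.7, -0.0, 6.2]
grip_width: 0.0633
gripper_force: 32.3
t 18.1 p [ 6.443e+02 -1.015e+02  5.000e-01] th 2.4 w 0.0633 gf 32.3 q [-19.  45.  73.   0.  62.  68.] f [-0.7 -0.   6.2]
[-0.0013, -0.0033, -0.1389] [0.0002, -0.0007, -0.0002]
```

```bash
python3 -m handwheel '[[[0,0,-0.05],[0,0,0]],[[0,0,-0.11],[0,0,0]],[[0,0,-0.14],[0,0,0]],[[0,0,-0.14],[0,0,0]]]'; python3 to.py  653.9 95.5 70 2.4
python3 - <<'E'
from h import *
im,d=grab('side');cv2.imwrite('pics/s1.png',cv2.resize(im[120:300,180:420],None,fx=3.2,fy=3.2,interpolation=2)[:,:,::-1])
E
```

```text
time_s: 18.5
position: [0.6449, -0.1018, 0.0719]
tool_rot: [[0.999, 0.041, 0.005], [0.041, -0.999, -0.002], [0.005, 0.002, -1.0]]
ft_force: [-1.2, 1.3, -0.9]
grip_width: 0.0632
gripper_force: 33.4
t 18.5 p [ 644.9 -101.8   71.9] th 2.4 w 0.0632 gf 33.4 q [-19.  40.  70.  -0.  70.  68.] f [-1.2  1.3 -0.9]
[0.0344, -0.3935, 0.0031] [0.0006, -0.0015, -0.0001]
```

View pics/s1.png

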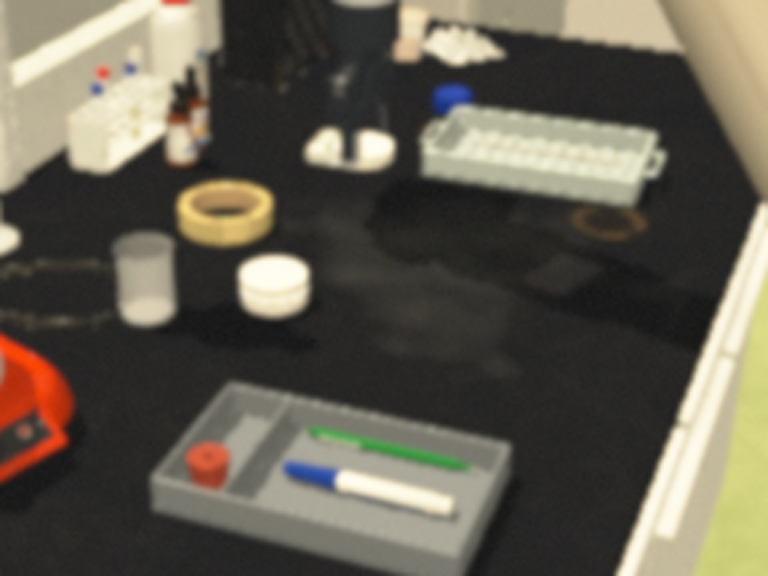

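The side view shows the marker lying in the pen bay at (370,488), the column at (273,285) and the dish held level at (350,150).

```bash
python3 -m handwheel '[[[0.004,-0.04,0],[0,0,0]],[[0.01,-0.11,0],[0,0,0]],[[0.017,-0.19,0],[0,0,0]],[[0.024,-0.27,0],[0,0,0]],[[0.03,-0.34,0],[0,0,0]],[[0.034,-0.38,0],[0,0,0]],[[0.034,-0.393,0.001],[0,0,0]],[[0.034,-0.393,0.001],[0,0,0]],[[0.034,-0.393,0.001],[0,0,0]],[[0.034,-0.393,0.001],[0,0,0]]]'; python3 to.py  653.9 95.5 31.5 2.4
python3 - <<'E'
from h import *
im,d=grab('side');cv2.imwrite('pics/s2.png',cv2.resize(im[150:240,210:330],None,fx=6,fy=6,interpolation=2)[:,:,::-1])
E
```

```text
time_s: 19.55
position: [0.6526, 0.0942, 0.0684]
tool_rot: [[0.999, 0.04, -0.0], [0.04, -0.999, -0.0], [-0.0, 0.0, -1.0]]
ft_force: [0.4, -0.5, -0.4]
grip_width: 0.0627
gripper_force: 33.4
t 19.55 p [652.6  94.2  68.4] th 2.3 w 0.0627 gf 33.4 q [-2. 41. 68. -0. 71. 86.] f [ 0.4 -0.5 -0.4]
[0.0026, -0.0025, 0.0738] [0.0, 0.0001, -0.0007]
```

View pics/s2.png

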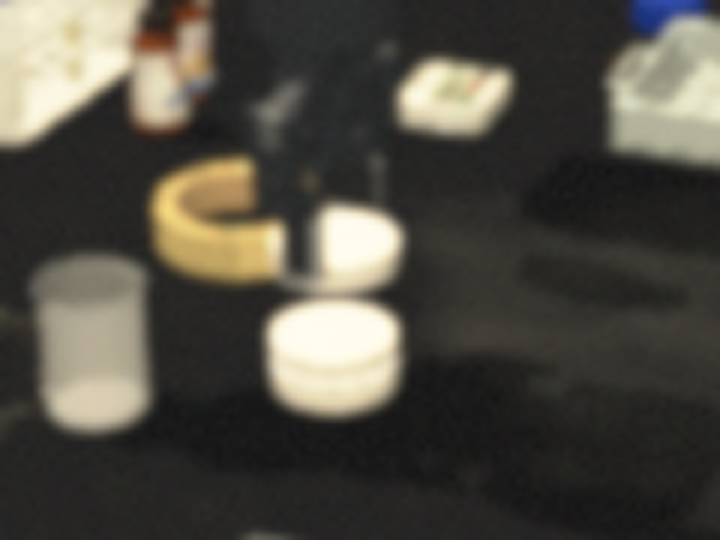

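The held dish spans about 271–404 and the column 266–402, so they line up. Lowering now.

```bash
python3 -m handwheel '[[[0.002,-0.002,0.02],[0,0,0]],[[0.002,-0.002,0.045],[0,0,0]],[[0.002,-0.002,0.062],[0,0,0]],[[0.002,-0.002,0.07],[0,0,0]],[[0.002,-0.002,0.073],[0,0,0]],[[0.002,-0.002,0.074],[0,0,0]],[[0.002,-0.002,0.074],[0,0,0]]]'; python3 to.py
```

```text
time_s: 20.3
position: [0.6537, 0.0967, 0.0319]
tool_rot: [[0.999, 0.041, 0.001], [0.041, -0.999, -0.0], [0.001, 0.0, -1.0]]
ft_force: [-0.2, -0.8, -0.5]
grip_width: 0.0629
gripper_force: 33.4
t 20.3 p [653.7  96.7  31.9] th 2.4 w 0.0629 gf 33.4 q [-2. 43. 70.  0. 67. 86.] f [-0.2 -0.8 -0.5]
```

Dish bottom is about 1 mm above the stack; I'll lower 1 mm, release and back off.

```bash
python3 -m handwheel '[[[0,0,0.002],[0,0,0]],[[0,0,0.002],[0,0,0]]]' | grep -E 'pos|ft'; python3 -m handwheel '[[[0,0,0],[0,0,0]],[[0,0,0],[0,0,0]],[[0,0,0],[0,0,0]],[[0,0,0],[0,0,0]],[[0,0,-0.03],[0,0,0]],[[0,0,-0.08],[0,0,0]],[[0,0,-0.15],[0,0,0]],[[-0.2,0.1,-0.15],[0,0,0]],[[-0.3,0.3,-0.15],[0,0,0]],[[-0.4,0.5,-0.15],[0,0,0]]]' 1; python3 -m handwheel '[[[-0.1,0.3,-0.05],[0,0,0]],[[-0.1,0.3,-0.05],[0,0,0]],[[-0.1,0.3,-0.05],[0,0,0]],[[-0.1,0.3,-0.05],[0,0,0]],[[-0.1,0.3,-0.05],[0,0,0]],[[-0.1,0.3,-0.05],[0,0,0]]]'
python3 - <<'E'
from h import *
im,d=grab('side');t,dt=grab('top')
a=cv2.resize(im[120:290,200:400],(640,544),interpolation=2)
cv2.imwrite('pics/s3.png',a[:,:,::-1])
b=cv2.resize(t[150:310,160:430],None,fx=2.9,fy=2.9,interpolation=2);cv2.imwrite('pics/t3.png',b[:,:,::-1])
E
```

```text
position: [0.6536, 0.0967, 0.0308]
ft_force: [1.2, -0.1, -0.4]
time_s: 21.5
position: [0.5523, -0.0106, 0.106]
tool_rot: [[0.999, 0.043, 0.0], [0.043, -0.999, -0.0], [0.0, 0.0, -1.0]]
ft_force: [1.0, -0.6, -0.4]
grip_width: 0.0854
gripper_force: 0.0
time_s: 22.1
position: [0.5103, -0.1613, 0.1304]
tool_rot: [[0.999, 0.042, -0.0], [0.042, -0.999, 0.001], [-0.0, -0.001, -1.0]]
ft_force: [0.2, 0.3, 0.5]
grip_width: 0.0856
gripper_force: 0.0
```

View pics/s3.png

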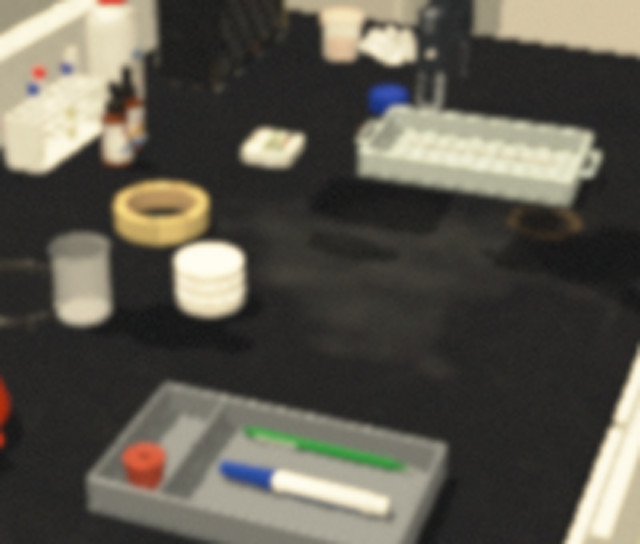

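View pics/t3.png

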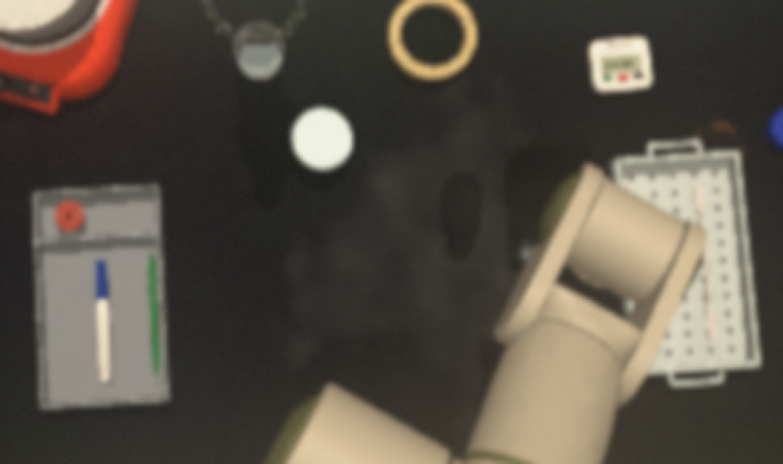

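The side view shows a straight, level column of three at (210,280). The top view shows the marker inside the pen bay at (103,320), with the stack at (322,138). The earlier crop already showed both instruments in the tray. Handing in.

```bash
python3 -m handwheel '[[[0,0,0],[0,0,0]],[[0,0,0],[0,0,0]]]' | head -1; python3 -c "
from rig import *
print(close_job())"
```

```text
time_s: 22.4
the job is handed in; nothing more can be done
None
```

I handed the job in at about 22 s: the final pictures show the marker in the pen bay, both instruments in the steel tray and a level column of three dishes, with the beaker, timer and tape untouched; the hand-in returned no verdict.

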